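# Dropper poised over the sample cup

## Task

Swing the cover lever of the sample-cup station up until it stands upright, clear of the cup. Then take the dropper by its screw collar out of the stand, carry it over the tube rack without disturbing the rack, its tubes or the other things around, and bring its tip just above the middle of the open cup, dropper upright, about a centimetre above the rim and touching nothing, ready to dispense. Finish while holding it still there: do not put it down or let go, and never let the dropper touch the station.

Things in the scene. Friction and masses are not known exactly. Their poses are not given: they have to be found in the camera images.
- station: Sample-cup station, fixed: white base 115 x 72 x 12 mm, a small round white cup on it and behind the cup an aluminium hinge fork (40 mm wide, 66 mm high). Origin: on the bench, on the cup's axis; +x from the cup to the fork, z up. Station and stand are on opposite sides of the tube rack; which is left and which right varies.
- cup_mouth (a point): Centre of the cup's mouth, at rim height, 52 mm above the bench. The cup is 30 mm wide outside and 26 mm inside at the rim.
- cover (a joint): Hinge of the cover lever (a flat bar 10 mm wide ending in the tab), rad. 0: level, its 34 mm disc 4 mm above the cup's rim; 1.57: upright behind the cup; stop at 1.8. Starts between 0 and 0.3. It stays where it is left (light friction, under 1.5 N at the tab).
- cover_tab (a point): Grip point in the tab at the lever's free end: a block 16 mm along the lever, 10 mm thick (station's y, the hinge axis), 24 mm high (14 below to 10 mm above this point). Lever level: 66 mm before (-x) and 13 mm above the hinge, 30 mm before the cup's axis, 73 mm above the bench. Can be pinched across the 10 mm from above; it turns between the fingers as the lever swings.
- cover_hinge (a point): Middle of the cover lever's hinge axis, 60 mm above the bench, 36 mm behind (+x of the station) the cup's axis. The axis is the station's y. As the lever rises the tab moves up and towards the station's +x.
- stand: White dropper stand, a fixed block 50 x 110 x 55 mm (x, y, z). Origin: centre of the underside. Two upright holes 10.5 mm wide, 45 mm deep in its top at y = -35 and +35 mm: one holds the dropper, the other a plain glass rod 8 mm thick, 190 mm long, standing up 145 mm above the block. Which is in which varies.
- dropper: Dropper, 149 mm long, upright in the stand, its tip 10 mm above the bench: glass tube 8.4 mm wide, a dark round screw collar 18 mm wide from 96 to 122 mm above the tip, and above it a rubber teat 15 mm wide up to 149 mm. Origin: the tip (lower end); z along the tube towards the teat. About 30 g. The collar is stiff: grip it firmly, level with its middle.
- dropper_tip (a point): Tip of the dropper (its lower end), same point as the origin of the dropper.
- glass_rod: Bystander: the plain glass rod in the other hole of the stand, 8 mm thick, 190 mm long. Origin: its lower end, 10 mm above the bench. Leave it there.
- tube_rack: Clear acrylic tube rack, 72 x 310 x 128 mm (x, y, z), loose, between the station and the stand, its long side (own y) pointing away from the robot. Origin: centre of the underside. Three tubes stand in it, to 155 mm above the bench.
- tube_0: Flat-bottomed sample tube 24 mm wide and 150 mm long standing loosely in the rack. Origin: centre of its bottom, 5 mm above the bench.
- tube_1: Another such tube in the rack.
- tube_2: Another such tube in the rack.
- amber_bottle: Small brown bottle 34 x 34 x 59 mm standing near the front edge of the bench, a bystander. Origin: centre of its underside.
- timer: Lab timer 62 x 66 x 19 mm lying near the front edge of the bench, a bystander. Origin: centre of its underside.
Mind the look-alikes: they are no part of the job. Leave any orange look-alike of the dropper alone.

How it is judged:
By the outcome, as a careful person would: the job done as asked, in the order asked, and still so for the second after the job is handed in, while the arm keeps its last pose, push and grip.
It also fails if it takes over 64 s, if anything falls off the work surface, if the arm or the gripper's body presses on something with over 40 N, if the wrist force passes 120 N, or if a joint passes its speed limit or range.

## Robot

A 7-joint arm with a two-finger parallel gripper is mounted at the origin on a cart in front of the work surface, level with it; the furniture and walls round the work are solid. World frame = base frame: x ahead of the robot, y to its left, z up, the work surface at z = 0. Lengths are in mm, angles in degrees, forces in N, time in s.
With the tool pointing down it reaches from about 425 to 825 mm from the base axis. Payload 3.6 kg.
Tool frame: the origin (TCP) lies at the very end of the fingers, on their centre line; the grasp point (between the pads) lies grip_point_offset behind it (grip_point_offset is the distance from the TCP to the grasp point, in mm); z points along the fingers, y is the line along which they close (so a half turn about z gives the same grasp; the last joint's range is limited). The gripper opens to 85 mm and grips with 20 to 120 N. Pads are 22 mm wide; open, the fingers measure 114 mm over their backs; the gripper's body (76 mm by 85 mm) begins 54 mm behind the grasp point. The pads swing forward as they close: fully open they stand 13 mm farther back than shut.
Start: joints at [65.346, 35.231, -0.722, 81.555, 0.464, 63.22, -2.315], TCP at [255.403, -597.689, 231.297] pointing down, gripper open.
Joint ranges: [-178.69, 178.69], [-17.37, 117.87], [-77.05, 75.6], [15.02, 138.74], [-78.02, 258.01], [0.78, 113.62], [-162.83, 162.83]. Speed limits (degrees/s): [159.86, 159.86, 180, 180, 180, 180, 180].

## Interface

Orientations are given as a 3x3 rotation matrix whose columns are the frame's x, y, z axes.
In Python, from cell import state, grab_frame, sign_off, grip_point_offset gives the robot as it stands. The module is installed in compiled form; this text tells all that it offers.
- The arm moves only by the tool jog_arm, never from a script. Its arguments are lists of equal length, an entry for each row: "slide": the shift along the tool's x, y, z in m, a list of three; "spin": the turn about the tool's z in rad; "hand": the opening, from -1 (shut) to 1 (fully open). In form: {"slide": [[tx, ty, tz], ...], "spin": [spin, ...], "hand": [hand, ...]}. A call has 1 to 20 rows; each row is the pose to reach, as a shift and turn from the pose commanded when the call began, along the tool's axes at that moment; what a row does not reach only later rows make up. A row lasts 1/12 s, in which the tool goes at most 41.7 mm and 7.16 degrees, less where a joint would pass 70% of its speed; a pose out of reach is approached as far as the arm can. A call with a gripper value outside its range is refused whole. The fingers move at their own pace and stop on an object; the grip force is fixed at half the most. Time passes only in rows, so rows that repeat a pose let the fingers close. It gives the time, the measured TCP pose, the force, the opening and the grip force at its end, in the units of the state.
- state(): the state, without advancing time (a new reading comes with each control period).
- grab_frame(name): name is "scene" or "top" or "wrist"; returns a dict with "image" (400x640x3 uint8, red, green, blue), "intrinsics" (3x3 intrinsics, pixels), "distortion" ([k1, k2, p1, p2, k3] as OpenCV has them; the pictures are not rectified), "world_to_cam" (4x4, takes a point from world to camera coordinates). Camera axes: x right, y down, z forward; pixel columns grow to the right and rows downward; lengths in mm; the calibration is good to about 2 mm. A picture is of the moment at which its call begins. There is no depth.
- sign_off(): hands the job in; it is judged then, once.
The state is a dict: "time_s": time; "q": joint angles; "joint_vel": joint speeds; "joint_efforts": joint torques, N m; "tcp_pos": TCP position; "tool_rot": TCP orientation; "contact_force": force on the tool from outside, world axes, zero at the start; "torque": the same for the moment, N m; "width": finger opening in mm; "grip_force": force on a finger pad.
Only numpy, scipy, OpenCV 4.12 (cv2) and the standard library are available. Lean on these libraries where they do the work, as an engineer would, in place of code of your own. Each camera call takes 0.05 s, during which the arm holds its last target. There are 200 camera calls.

## Working session

There is one attempt and no reset: what is moved stays moved. The work goes in short steps, Python scripts to look and compute and a tool call to move; the robot and the scene stay as the last step left them, time stands still between calls to the robot, and variables do not carry over. Pictures are saved under pics/ and viewed, at most 10 in all, crops included, and the job is handed in when it is done.

Besides the shell and the picture viewer there is one more tool, called after "Call:" as name(argument=value, ...), one argument or row to a line, values as JSON. jog_arm: Moves the arm, as the interface text tells. Its arguments: {"type":"object","properties":{"slide":{"type":"array"},"spin":{"type":"array"},"hand":{"type":"array"}},"required":["slide","spin","hand"]}

```bash
mkdir -p pics; cat > h.py <<'E'
import numpy as np, cv2
from cell import state, grab_frame, sign_off, grip_point_offset
def grab(n,f):
    d=grab_frame(n); cv2.imwrite(f'pics/{f}.png',cv2.cvtColor(d['image'],cv2.COLOR_RGB2BGR))
    np.savez(f'pics/{f}.npz',**d); return d
def load(f): return np.load(f'pics/{f}.npz')
def ray(d,uv):
    K=np.array(d['intrinsics'],float);D=np.array(d['distortion'],float);T=np.array(d['world_to_cam'])
    p=cv2.undistortPoints(np.array([[uv]],float),K,D)[0,0]
    R=T[:3,:3];c=-R.T@T[:3,3];v=R.T@np.array([p[0],p[1],1]);return c,v/np.linalg.norm(v)
def atz(d,uv,z):
    c,v=ray(d,uv);return c+v*(z-c[2])/v[2]
def proj(d,P):
    T=np.array(d['world_to_cam']);P=np.atleast_2d(np.array(P,float))
    return cv2.projectPoints(P,cv2.Rodrigues(T[:3,:3])[0],T[:3,3],np.array(d['intrinsics'],float),np.array(d['distortion'],float))[0][:,0]
def tri(obs):
    A=np.zeros((3,3));b=np.zeros(3)
    for d,uv in obs:
        c,v=ray(d,uv);M=np.eye(3)-np.outer(v,v);A+=M;b+=M@c
    return np.linalg.solve(A,b)
E
python3 - <<'E'
from h import *
np.set_printoptions(precision=2,suppress=True)
for n in('scene','top'):
    d=grab(n,n+'0');T=d['world_to_cam'];print(n,-T[:3,:3].T@T[:3,3],T[:3,:3])
print(state(),grip_point_offset)
E
```

```text
scene [-141.37  750.76  492.06] [[-0.77 -0.64 -0.02]
 [-0.24  0.32 -0.92]
 [ 0.59 -0.7  -0.4 ]]
top [ 362.16   45.51 1074.45] [[-0.   -1.    0.01]
 [-1.   -0.   -0.1 ]
 [ 0.1  -0.01 -0.99]]
{'time_s': 0.1, 'q': array([65.35, 35.28, -0.72, 81.63,  0.46, 63.22, -2.31]), 'joint_vel': array([-0.01, -0.14,  0.02, -0.27, -0.06, -0.03, -0.06]), 'joint_efforts': array([  0.  , -47.04,   0.26, -17.16,   0.01,   0.01,  -0.  ]), 'tcp_pos': array([ 255.12, -597.07,  230.26]), 'tool_rot': array([[ 0.92,  0.39, -0.  ],
       [ 0.39, -0.92,  0.  ],
       [-0.  , -0.  , -1.  ]]), 'contact_force': array([-0.39, -0.77, -0.08]), 'torque': array([ 0.03, -0.01,  0.04]), 'grip_force': 0.0, 'width': 85.39477843783195} 18.700000000000003
```

View pics/scene0.png

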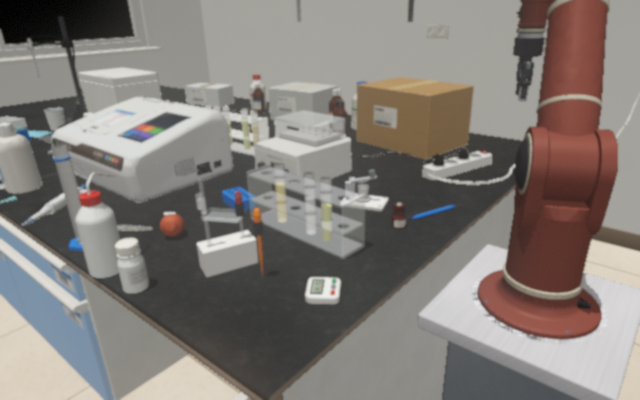

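View pics/top0.png

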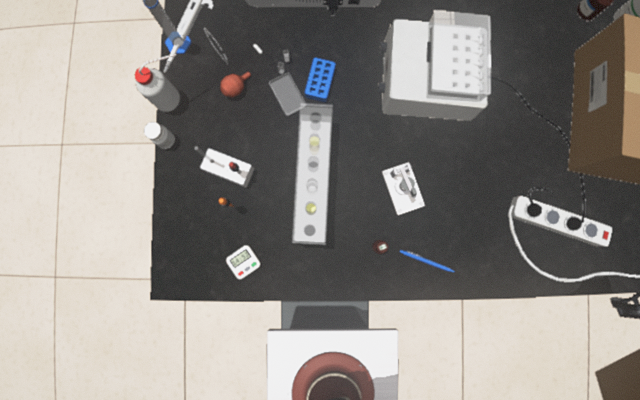

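Both views agree. The stand is on the left: top (227,167), scene (228,252). The station is on the right: top (404,188), scene (363,197), with the rack between them. Things that could be taken for the dropper:
- Dark/red-teat dropper in the stand: scene (238,205), top (234,166). This is my choice, because it is in a stand hole.
- Orange look-alike standing on the bench: scene (258,230), top (223,202).
- Glass rod: scene (205,180).

Next I'll check this in a close crop.

```bash
python3 - <<'E'
from h import *
t=cv2.imread('pics/top0.png');s=cv2.imread('pics/scene0.png')
c=lambda im,x,y,w,h,k:cv2.resize(im[y:y+h,x:x+w],None,fx=k,fy=k,interpolation=cv2.INTER_CUBIC)
a=np.hstack([c(t,190,140,67,50,6)[:300,:400],c(t,370,155,67,50,6)[:300,:400]])
b=np.hstack([c(s,185,155,100,75,4),c(s,330,160,100,75,4)])
cv2.imwrite('pics/crop1.png',np.vstack([a,b]))
E
```

```text
(no output)
```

View pics/crop1.png

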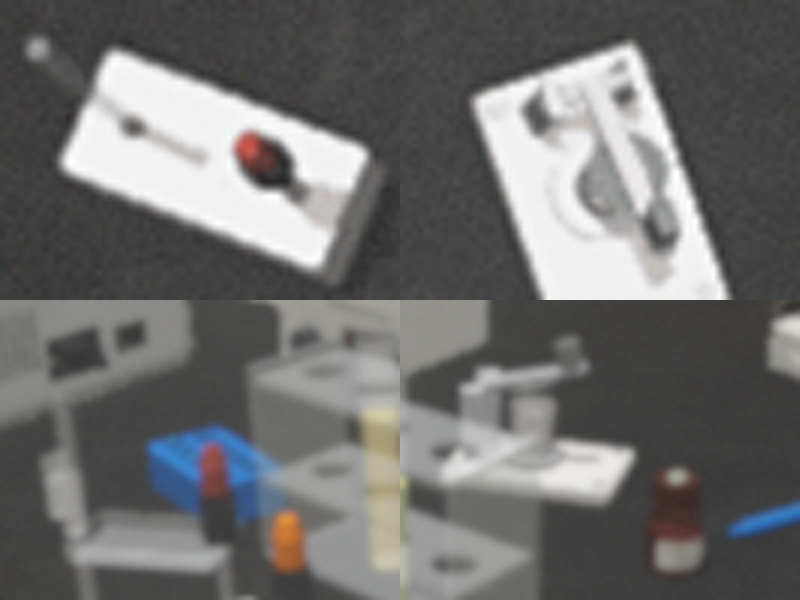

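The crop confirms the choice. The red-teat dropper with the dark collar is in the stand hole nearer the rack, at top (232,166). The orange one stands outside the stand. The station's cover is nearly level, with the tab at top (410,192). Now the coarse positions.

```bash
python3 - <<'E'
from h import *
np.set_printoptions(precision=1,suppress=True)
d=load('top0');im=d['image'];s=load('scene0')
for n,(x,y,w,h),z in(('stand',(190,140,70,55),55),('base',(375,155,60,65),12)):
    m=(im[y:y+h,x:x+w].min(2)>150).astype(np.uint8)
    cs=max(cv2.findContours(m,cv2.RETR_EXTERNAL,cv2.CHAIN_APPROX_NONE)[0],key=cv2.contourArea)
    q=cv2.boxPoints(cv2.minAreaRect(cs))+[x,y]
    W=np.array([atz(d,p,z) for p in q]);print(n,q,W[:,:2],W.mean(0),np.linalg.norm(np.diff(W,axis=0),axis=1))
    e=max(np.diff(W,axis=0),key=np.linalg.norm);print('long dir',np.degrees(np.arctan2(e[1],e[0])))
c=lambda x,y,k,ox,oy:((x+.5)/k-.5+ox,(y+.5)/k-.5+oy)
print('teat tri',tri([(d,c(256,152,6,190,140)),(s,c(212,150,4,185,155))]))
print('rod hole',atz(d,c(132,127,6,190,140),55))
print('tab',tri([(d,c(662,222,6,370-400/6,155)),(s,c(570-400,350-300,4,330,155+5))]))
print('teat@155',atz(d,c(252,150,6,190,140),157))
print('orange top',tri([(d,(223,201)),(s,(257,210))]))
for P in([(232,110)],):pass
for p in((313,119),(312,212),(313,143),(312,187)):print('tubes',atz(d,p,150)[:2])
for p in((300,105),(332,105),(293,242),(326,243)):print('rack',atz(d,p,128)[:2])
E
```

```text
stand [[199.2 167.9]
 [207.6 147. ]
 [251.2 164.5]
 [242.9 185.3]] [[537.1 314.2]
 [587.4 295.8]
 [545.1 190.6]
 [495.4 209.4]] [541.3 252.5  55. ] [ 53.6 113.4  53.1]
long dir -111.92567812238453
base [[381.4 170.9]
 [409.  161.1]
 [424.7 205.3]
 [397.1 215.1]] [[ 537.3 -123.8]
 [ 562.2 -193.2]
 [ 452.2 -229.8]
 [ 428.2 -160.8]] [ 495.  -176.9   12. ] [ 73.7 115.9  73. ]
long dir -161.59874566889502
teat tri [528.2 218.9 154.5]
rod hole [554.2 285.1  55. ]
tab [ 476.7 -183.5   91.9]
teat@155 [526.6 218.  157. ]
orange top [451.6 238.9 143.4]
tubes [628.2  45. ]
tubes [426.3  46.9]
tubes [575.   44.9]
tubes [479.6  46.9]
rack [666.7  74. ]
rack [667.    2.6]
rack [363.1  87.7]
rack [361.   16.7]
```

Call:
jog_arm(
  slide=[
    [0.03, -0.025, 0],
    [0.06, -0.05, 0],
    [0.09, -0.075, 0],
    [0.12, -0.1, 0],
    [0.15, -0.12, 0],
    [0.18, -0.145, 0],
    [0.21, -0.17, 0],
    [0.24, -0.195, 0],
    [0.27, -0.22, 0],
    [0.3, -0.24, 0],
    [0.33, -0.265, 0],
    [0.355, -0.285, 0],
    [0.365, -0.293, 0],
    [0.365, -0.293, 0],
    [0.365, -0.293, 0],
  ],
  spin=[0.01, 0.02, 0.03, 0.04, 0.05, 0.06, 0.07, 0.075, 0.075, 0.075, 0.075, 0.075, 0.075, 0.075, 0.075],
  hand=[1, 1, 1, 1, 1, 1, 1, 0.5, 0.2, -0.1, -0.1, -0.1, -0.1, -0.1, -0.1],
)

```text
time_s: 1.35
tcp_pos: [475.7, -184.6, 231.0]
tool_rot: [[0.946, 0.325, -0.001], [0.325, -0.946, -0.0], [-0.001, -0.0, -1.0]]
contact_force: [-0.7, -0.2, -0.5]
width: 38.5
grip_force: 0.0
```

```bash
python3 - <<'E'
from h import *
np.set_printoptions(precision=4,suppress=True)
d=grab('wrist','w1');T=d['world_to_cam'];print(-T[:3,:3].T@T[:3,3],T[:3,:3])
s=state();print(s['tcp_pos'],s['tool_rot'],s['width'],s['time_s'])
E
```

```text
[ 549.708  -159.1497  374.0186] [[ 0.3231 -0.9464  0.0007]
 [-0.9019 -0.3078  0.303 ]
 [-0.2865 -0.0985 -0.953 ]]
[ 475.0426 -186.0614  231.0096] [[ 0.9468  0.3217 -0.0014]
 [ 0.3217 -0.9468 -0.0009]
 [-0.0016  0.0004 -1.    ]] 38.29293200101446 1.4
```

View pics/w1.png

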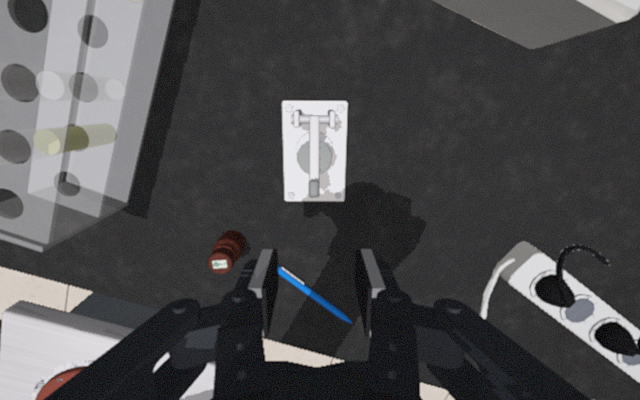

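The wrist view shows the station centred at (315,150). The fork is at (297..333,118), the lever runs down to the tab at (314,187), and the bottle at (228,252) and rack are clear. I'll enlarge it for a model fit.

```bash
python3 - <<'E'
from h import *
t=cv2.imread('pics/w1.png')
cv2.imwrite('pics/crop2.png',cv2.resize(t[95:210,270:360],None,fx=5,fy=5,interpolation=cv2.INTER_CUBIC))
E
```

```text
(no output)
```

View pics/crop2.png

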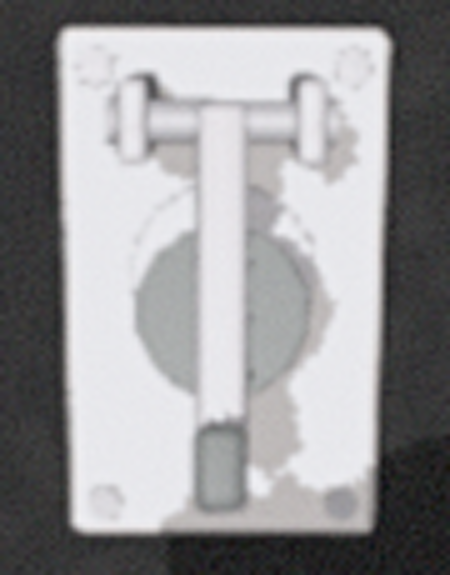

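```bash
cat > fit.py <<'E'
from h import *
from scipy.optimize import least_squares
np.set_printoptions(precision=2,suppress=True)
d=load('w1');c=lambda x,y:np.array([(x+.5)/5-.5+270,(y+.5)/5-.5+95])
O=np.array([c(*p) for p in((58,28),(390,30),(375,532),(73,530),(122,120),(327,120),(220,468),(222,312))])
def model(p):
    x,y,a,th,bx=p
    L=[(bx+57.5,36,12),(bx+57.5,-36,12),(bx-57.5,-36,12),(bx-57.5,36,12),(36,20,60),(36,-20,60)]
    for u,w in((-66,23),(-36,-1)):
        L.append((36+u*np.cos(th)+w*np.sin(th),0,60-u*np.sin(th)+w*np.cos(th)))
    R=np.array([[np.cos(a),-np.sin(a),0],[np.sin(a),np.cos(a),0],[0,0,1]])
    return np.array(L)@R.T+[x,y,0]
r=least_squares(lambda p:(proj(d,model(p))-O).ravel(),[499,-176,.32,.2,0])
print(r.x,np.degrees(r.x[2]));print(r.fun.reshape(-1,2))
x,y,a,th,_=r.x;e=np.array([np.cos(a),np.sin(a)])
for t in(th,1.57):
    u=36-66*np.cos(t)+13*np.sin(t);print('tab',t,np.array([x,y])+u*e,60+66*np.sin(t)+13*np.cos(t))
s=state();print(s['tcp_pos'])
E
python3 fit.py
```

```text
[ 500.21 -174.06    0.32    0.25   -4.28] 18.593226653935293
[[ 0.09 -0.4 ]
 [ 0.2  -0.48]
 [-0.17  0.45]
 [-0.09  0.61]
 [-0.66  0.02]
 [ 0.19  0.21]
 [ 0.27  0.02]
 [ 0.13 -0.24]]
tab 0.24721297840747408 [ 476.69 -181.97] 88.75514936958746
tab 1.57 [ 546.6  -158.45] 126.01033132074062
[ 475.04 -186.06  231.01]
```

Call:
jog_arm(
  slide=[
    [0, -0.0027, 0.02],
    [0, -0.0027, 0.04],
    [0, -0.0027, 0.06],
    [0, -0.0027, 0.08],
    [0, -0.0027, 0.1],
    [0, -0.0027, 0.12],
    [0, -0.0027, 0.135],
    [0, -0.0027, 0.145],
    [0, -0.0027, 0.153],
    [0, -0.0027, 0.153],
    [0, -0.0027, 0.153],
    [0, -0.0027, 0.153],
  ],
  spin=[0, 0, 0, 0, 0, 0, 0, 0, 0, 0, 0, 0],
  hand=[-0.1, -0.1, -0.1, -0.1, -0.1, -0.1, -0.1, -0.1, -0.1, -0.1, -0.1, -0.1],
)

```text
time_s: 2.4
tcp_pos: [475.6, -182.9, 79.1]
tool_rot: [[0.947, 0.322, 0.002], [0.322, -0.947, -0.001], [0.001, 0.001, -1.0]]
contact_force: [1.6, -0.0, -0.6]
width: 38.4
grip_force: 0.0
```

```bash
python3 - <<'E'
from h import *
from fit import *
d=grab('wrist','w2')
cv2.imwrite('pics/w2c.png',cv2.resize(cv2.imread('pics/w2.png')[60:360,180:460],None,fx=2,fy=2))
x,y,a,th,_=r.x
for t in np.linspace(th,1.57,8):
    print(round(t,2),1000*np.round((np.array([-66*np.cos(t)+13*np.sin(t),-66*np.sin(t)-13*np.cos(t)])-[-66*np.cos(th)+13*np.sin(th),-66*np.sin(th)-13*np.cos(th)])/1000,4))
print(state()['contact_force'])
E
```

```text
[ 500.21 -174.06    0.32    0.25   -4.28] 18.593226653935293
[[ 0.09 -0.4 ]
 [ 0.2  -0.48]
 [-0.17  0.45]
 [-0.09  0.61]
 [-0.66  0.02]
 [ 0.19  0.21]
 [ 0.27  0.02]
 [ 0.13 -0.24]]
tab 0.24721297840747408 [ 476.69 -181.97] 88.75514936958746
tab 1.57 [ 546.6  -158.45] 126.01033132074062
[ 475.56 -182.88   79.09]
0.25 [0. 0.]
0.44 [  6.5 -10.9]
0.63 [ 14.9 -20.4]
0.81 [ 25.  -28.2]
1.0 [ 36.3 -33.9]
1.19 [ 48.5 -37.4]
1.38 [ 61.1 -38.5]
1.57 [ 73.8 -37.3]
[-0.27  0.21 -0.79]
```

View pics/w2c.png

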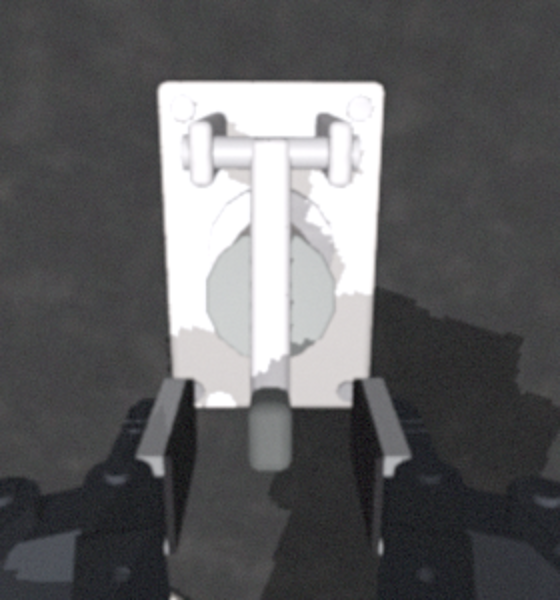

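The fingers straddle the tab evenly: pads at crop x≈185 and 362, tab at 270. Closing now.

Call:
jog_arm(
  slide=[
    [0, 0, 0],
    [0, 0, 0],
    [0, 0, 0],
    [0, 0, 0],
    [0, 0, 0],
    [0, 0, 0],
    [0, 0, 0],
    [0, 0, 0],
  ],
  spin=[0, 0, 0, 0, 0, 0, 0, 0],
  hand=[-0.3, -0.5, -0.7, -0.85, -1, -1, -1, -1],
)

```text
time_s: 3.12
tcp_pos: [475.1, -182.2, 78.6]
tool_rot: [[0.946, 0.323, 0.0], [0.323, -0.946, 0.0], [0.0, 0.0, -1.0]]
contact_force: [-0.8, 1.0, 3.5]
width: 8.6
grip_force: 59.9
```

Call:
jog_arm(
  slide=[
    [0.003, 0, -0.0055],
    [0.0065, 0, -0.0109],
    [0.0105, 0, -0.0158],
    [0.0149, 0, -0.0204],
    [0.0198, 0, -0.0245],
    [0.025, 0, -0.0282],
    [0.0305, 0, -0.0313],
    [0.0363, 0, -0.0339],
    [0.0423, 0, -0.0359],
    [0.0485, 0, -0.0374],
    [0.0547, 0, -0.0383],
    [0.0611, 0, -0.0385],
    [0.0675, 0, -0.0382],
    [0.0738, 0, -0.0373],
    [0.0738, 0, -0.0373],
    [0.0738, 0, -0.0373],
  ],
  spin=[0, 0, 0, 0, 0, 0, 0, 0, 0, 0, 0, 0, 0, 0, 0, 0],
  hand=[-1, -1, -1, -1, -1, -1, -1, -1, -1, -1, -1, -1, -1, -1, -1, -1],
)

```text
time_s: 4.45
tcp_pos: [544.8, -158.5, 116.9]
tool_rot: [[0.946, 0.323, 0.0], [0.323, -0.946, -0.0], [-0.0, 0.0, -1.0]]
contact_force: [-4.4, -2.8, -0.4]
width: 7.9
grip_force: 58.6
```

```bash
python3 - <<'E'
from h import *
s=state();print(s['contact_force'],s['tcp_pos'],s['width'])
grab('wrist','w3');grab('scene','s3')
a=cv2.resize(cv2.imread('pics/w3.png')[60:360,180:460],(400,428))
b=cv2.resize(cv2.imread('pics/s3.png')[120:227,320:420],(400,428),interpolation=cv2.INTER_CUBIC)
cv2.imwrite('pics/c3.png',np.hstack([a,b]))
E
```

```text
[-4.36149001 -2.81750688 -0.4191376 ] [ 544.82060154 -158.45489277  116.91125428] 7.907260885698958
```

View pics/c3.png

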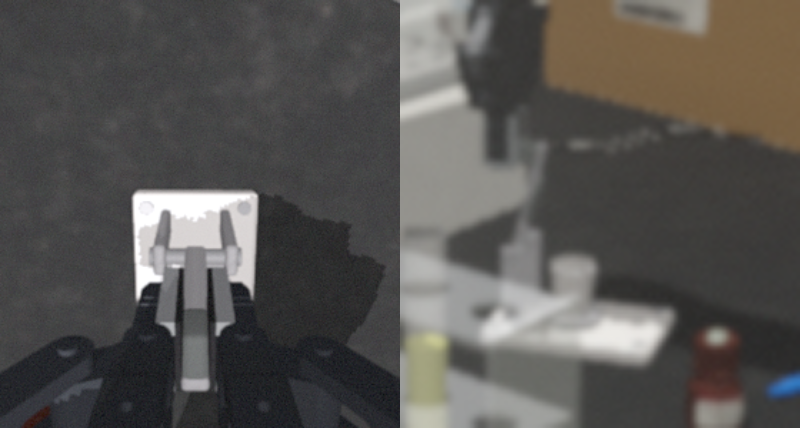

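```bash
python3 - <<'E' | tail -12
from fit import *
w=load('w3');s=load('s3');x,y,a,th,_=r.x
R=np.array([[np.cos(a),-np.sin(a),0],[np.sin(a),np.cos(a),0],[0,0,1]])
for t in(1.2,1.3,1.4,1.5,1.57,1.65):
    L=np.array([(36+u*np.cos(t)+q*np.sin(t),0,60-u*np.sin(t)+q*np.cos(t)) for u,q in((-74,23),(-58,23),(-74,-1),(-58,5),(0,5))])@R.T+[x,y,0]
    pw=(proj(w,L)-[180,60])*400/280;ps=(proj(s,L)-[320,120])*4+[400,0]
    print(t,'W',pw[:,1].round(),'S',ps[[0,2,3,4]].round().tolist())
E
```

```text
[ 0.19  0.21]
 [ 0.27  0.02]
 [ 0.13 -0.24]]
tab 0.24721297840747408 [ 476.69 -181.97] 88.75514936958746
tab 1.57 [ 546.6  -158.45] 126.01033132074062
[ 544.84 -158.5   116.91]
1.2 W [370. 328. 408. 358. 248.] S [[526.0, 135.0], [559.0, 151.0], [542.0, 168.0], [512.0, 241.0]]
1.3 W [350. 312. 396. 347. 247.] S [[515.0, 134.0], [549.0, 147.0], [534.0, 165.0], [512.0, 242.0]]
1.4 W [327. 294. 382. 334. 247.] S [[504.0, 134.0], [538.0, 143.0], [526.0, 163.0], [512.0, 243.0]]
1.5 W [303. 276. 365. 320. 246.] S [[493.0, 135.0], [528.0, 141.0], [517.0, 162.0], [511.0, 243.0]]
1.57 W [286. 264. 352. 310. 246.] S [[486.0, 136.0], [520.0, 140.0], [511.0, 162.0], [511.0, 244.0]]
1.65 W [266. 249. 336. 298. 246.] S [[477.0, 139.0], [512.0, 139.0], [505.0, 162.0], [511.0, 244.0]]
```

The lever is at about 1.32 rad: the wrist view shows the tab end at row 392, where 1.57 rad would put it at about 352. It pivoted above the grip point, so I'll move about 17 mm further along +x.

Call:
jog_arm(
  slide=[
    [0.003, 0, 0],
    [0.006, 0, 0],
    [0.009, 0, 0],
    [0.012, 0, 0.0005],
    [0.0145, 0, 0.001],
    [0.017, 0, 0.001],
    [0.017, 0, 0.001],
    [0.017, 0, 0.001],
  ],
  spin=[0, 0, 0, 0, 0, 0, 0, 0],
  hand=[-1, -1, -1, -1, -1, -1, -1, -1],
)

```text
time_s: 5.22
tcp_pos: [559.1, -153.7, 113.9]
tool_rot: [[0.947, 0.321, -0.004], [0.321, -0.947, -0.0], [-0.004, -0.001, -1.0]]
contact_force: [-5.7, -2.8, -6.2]
width: 7.7
grip_force: 58.3
```

```bash
python3 - <<'E' | tail -14
from fit import *
st=state();print(st['contact_force'],st['tcp_pos'],st['width'])
w=grab('wrist','w4');s=grab('scene','s4');x,y,a,th,_=r.x
A=cv2.resize(cv2.imread('pics/w4.png')[60:360,180:460],(400,428))
b=cv2.resize(cv2.imread('pics/s4.png')[120:227,320:420],(400,428),interpolation=cv2.INTER_CUBIC)
cv2.imwrite('pics/c4.png',np.hstack([A,b]))
R=np.array([[np.cos(a),-np.sin(a),0],[np.sin(a),np.cos(a),0],[0,0,1]])
for t in(1.3,1.4,1.5,1.57,1.65,1.8):
    L=np.array([(36+u*np.cos(t)+q*np.sin(t),0,60-u*np.sin(t)+q*np.cos(t)) for u,q in((-74,23),(-58,23),(-74,-1),(-58,5),(0,5))])@R.T+[x,y,0]
    pw=(proj(w,L)-[180,60])*400/280;ps=(proj(s,L)-[320,120])*4+[400,0]
    print(t,'W',pw[:,1].round(),'S',ps[[0,2,3,4]].round().tolist())
E
```

```text
[-0.66  0.02]
 [ 0.19  0.21]
 [ 0.27  0.02]
 [ 0.13 -0.24]]
tab 0.24721297840747408 [ 476.69 -181.97] 88.75514936958746
tab 1.57 [ 546.6  -158.45] 126.01033132074062
[ 559.11 -153.66  113.87]
[-5.7  -2.77 -6.25] [ 559.11 -153.66  113.87] 7.653306463479783
1.3 W [396. 355. 438. 387. 279.] S [[515.0, 134.0], [549.0, 147.0], [534.0, 165.0], [512.0, 242.0]]
1.4 W [375. 338. 425. 375. 278.] S [[504.0, 134.0], [538.0, 143.0], [526.0, 163.0], [512.0, 243.0]]
1.5 W [351. 320. 410. 362. 277.] S [[493.0, 135.0], [528.0, 141.0], [517.0, 162.0], [511.0, 243.0]]
1.57 W [334. 307. 397. 352. 277.] S [[486.0, 136.0], [520.0, 140.0], [511.0, 162.0], [511.0, 244.0]]
1.65 W [314. 293. 382. 340. 277.] S [[477.0, 139.0], [512.0, 139.0], [505.0, 162.0], [511.0, 244.0]]
1.8 W [276. 265. 350. 315. 276.] S [[463.0, 145.0], [496.0, 140.0], [493.0, 164.0], [512.0, 246.0]]
```

View pics/c4.png

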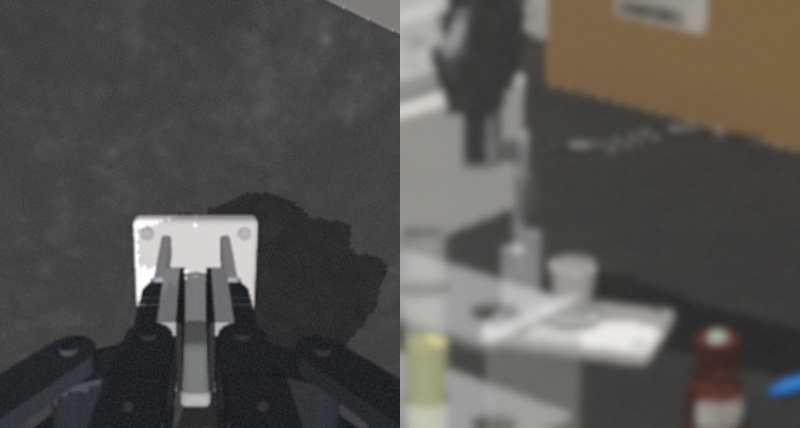

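Call:
jog_arm(
  slide=[
    [0.0015, 0, 0],
    [0.003, 0, 0],
    [0.003, 0, 0],
    [0.003, 0, 0],
    [0.003, 0, 0],
    [0.003, 0, 0],
    [0.003, 0, 0],
    [0.003, 0, 0],
    [0.003, 0, 0],
    [0.003, 0, -0.015],
    [0.003, 0, -0.04],
    [0.003, 0, -0.07],
    [0.003, 0, -0.1],
    [0.003, 0, -0.13],
    [0.003, 0, -0.145],
    [0.003, 0, -0.145],
    [0.003, 0, -0.145],
  ],
  spin=[0, 0, 0, 0, 0, 0, 0, 0, 0, 0, 0, 0, 0, 0, 0, 0, 0],
  hand=[-1, -1, -1, -0.8, -0.6, -0.4, -0.2, -0.1, -0.1, -0.1, -0.1, -0.1, -0.1, -0.1, -0.1, -0.1, -0.1],
)

```text
time_s: 6.73
tcp_pos: [564.4, -151.8, 260.6]
tool_rot: [[0.946, 0.323, 0.003], [0.323, -0.946, -0.0], [0.003, 0.001, -1.0]]
contact_force: [-0.1, 0.4, 0.7]
width: 38.4
grip_force: 0.0
```

```bash
python3 - <<'E' | tail -8
from fit import *
st=state();print(st['contact_force'],st['tcp_pos'],st['tool_rot'],st['width'])
w=grab('wrist','w5');s=grab('scene','s5');x,y,a,th,_=r.x
R=np.array([[np.cos(a),-np.sin(a),0],[np.sin(a),np.cos(a),0],[0,0,1]])
A=cv2.imread('pics/w5.png');q=proj(w,[[x+36*.948,y+36*.319,60]])[0].astype(int);print(q)
A=cv2.resize(A[q[1]-40:q[1]+67,q[0]-50:q[0]+50],(400,428),interpolation=cv2.INTER_CUBIC)
b=cv2.resize(cv2.imread('pics/s5.png')[120:227,320:420],(400,428),interpolation=cv2.INTER_CUBIC)
cv2.imwrite('pics/c5.png',np.hstack([A,b]))
for t in(1.4,1.5,1.57,1.65):
    L=np.array([(36+u*np.cos(t)+g*np.sin(t),0,60-u*np.sin(t)+g*np.cos(t)) for u,g in((-74,23),(-58,23),(-74,-1),(-58,5),(0,5))])@R.T+[x,y,0]
    pw=(proj(w,L)-q+[50,40])*4;ps=(proj(s,L)-[320,120])*4+[400,0]
    print(t,'W',pw[:,1].round(),'S',ps[[0,2,3,4]].round().tolist())
E
```

```text
[-0.15  0.42  0.67] [ 564.39 -151.76  260.58] [[ 0.95  0.32  0.  ]
 [ 0.32 -0.95 -0.  ]
 [ 0.    0.   -1.  ]] 38.44946990705069
[316 204]
1.4 W [222. 188. 311. 253. 145.] S [[504.0, 134.0], [538.0, 143.0], [526.0, 163.0], [512.0, 243.0]]
1.5 W [188. 161. 284. 231. 144.] S [[493.0, 135.0], [528.0, 141.0], [517.0, 162.0], [511.0, 243.0]]
1.57 W [164. 143. 263. 215. 144.] S [[486.0, 136.0], [520.0, 140.0], [511.0, 162.0], [511.0, 244.0]]
1.65 W [136. 122. 239. 196. 143.] S [[477.0, 139.0], [512.0, 139.0], [505.0, 162.0], [511.0, 244.0]]
```

View pics/c5.png

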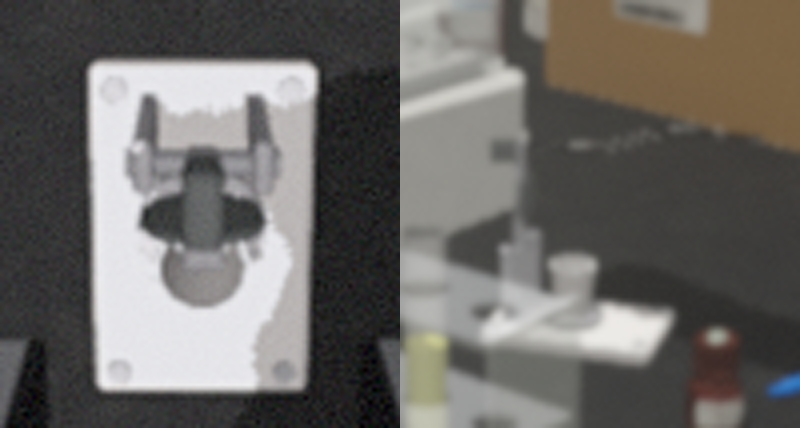

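The lever stands upright: the wrist crop shows tab rows about 148..265, which matches 1.57 rad, and the cup mouth at (202,275) is free. Next, above the dropper.

Call:
jog_arm(
  slide=[
    [0.006, -0.025, 0],
    [0.012, -0.05, 0],
    [0.019, -0.08, 0],
    [0.026, -0.11, 0],
    [0.033, -0.14, 0],
    [0.04, -0.17, 0],
    [0.047, -0.2, 0],
    [0.054, -0.23, 0],
    [0.061, -0.26, 0],
    [0.068, -0.29, 0],
    [0.075, -0.32, 0],
    [0.081, -0.345, 0],
    [0.0855, -0.363, 0],
    [0.0855, -0.363, 0],
    [0.0855, -0.363, 0],
    [0.0855, -0.363, 0],
  ],
  spin=[-0.07, -0.14, -0.21, -0.28, -0.35, -0.42, -0.49, -0.56, -0.63, -0.7, -0.77, -0.82, -0.857, -0.857, -0.857, -0.857],
  hand=[-0.1, -0.1, -0.1, -0.1, -0.1, -0.1, -0.1, -0.1, -0.1, -0.1, -0.1, -0.1, -0.1, -0.1, -0.1, -0.1],
)

```text
time_s: 8.17
tcp_pos: [527.5, 217.4, 258.4]
tool_rot: [[0.377, 0.926, -0.002], [0.926, -0.377, -0.002], [-0.003, -0.001, -1.0]]
contact_force: [0.7, -0.1, -0.3]
width: 38.5
grip_force: 0.0
```

```bash
python3 - <<'E'
from h import *
np.set_printoptions(precision=3,suppress=True)
w=grab('wrist','w6');s=state();print(s['tcp_pos'],s['tool_rot'],s['q'])
q=proj(w,[[528,219.5,159],[541.3,252.5,55],[528,219.5,55],[554.3,285,200]]);print(q)
x0,y0=int(q[1][0])-100,max(0,int(q[1][1])-75);print(x0,y0)
cv2.imwrite('pics/c6.png',cv2.resize(cv2.imread('pics/w6.png')[y0:y0+150,x0:x0+200],None,fx=4,fy=4,interpolation=cv2.INTER_CUBIC))
E
```

```text
[527.728 216.93  258.671] [[ 0.378  0.926 -0.001]
 [ 0.926 -0.378 -0.002]
 [-0.003 -0.001 -1.   ]] [-12.893  27.563 -18.112  92.406   9.483  61.671 -55.854]
[[315.219 200.787]
 [315.287 140.249]
 [315.493 172.696]
 [314.118 110.243]]
215 65
```

View pics/c6.png

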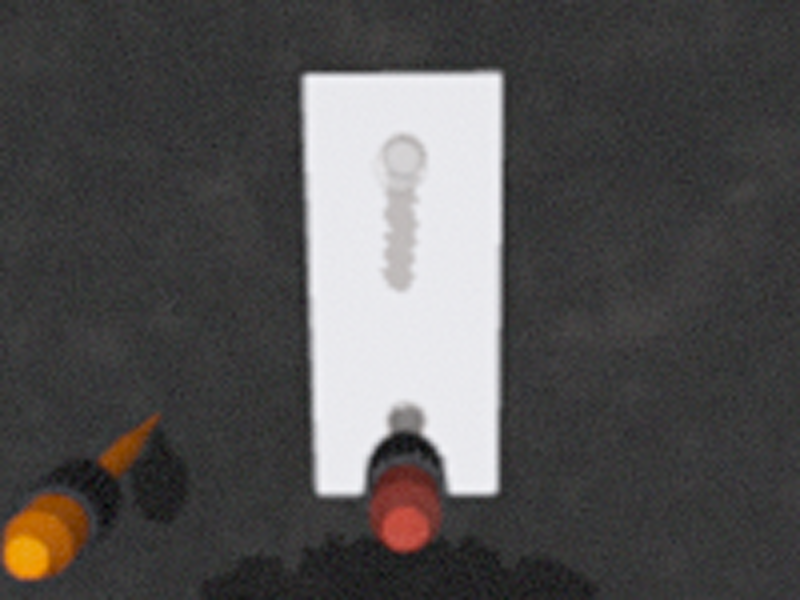

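The wrist crop shows the red teat top at (405,527) and the tube entering the stand at (405,418). The stand is square in view, the rod is at (402,155), and the orange look-alike is off at (28,555).

```bash
python3 - <<'E'
from h import *
from scipy.optimize import least_squares
np.set_printoptions(precision=2,suppress=True)
w=load('w6');c=lambda x,y:((x+.5)/4-.5+215,(y+.5)/4-.5+65)
print('teat top',atz(w,c(405,527),159),'at stand',atz(w,c(405,420),55),'rod',atz(w,c(402,157),200),atz(w,c(402,157),55))
O=np.array([c(*p) for p in((303,72),(502,71),(499,494),(315,496))])
def m(p):
    C,S=np.cos(p[2]),np.sin(p[2]);L=np.array([(-25,55),(25,55),(25,-55),(-25,-55)],float)
    return np.c_[L@np.array([[C,S],[-S,C]])+p[:2],np.full(4,55.)]
r=least_squares(lambda p:(proj(w,m(p))-O).ravel(),[541,252,-.38]);x,y,a=r.x
print(r.x,np.degrees(a),abs(r.fun).max(),'hole',x+35*np.sin(a),y-35*np.cos(a))
print('orange',atz(w,c(28,557),149),state()['tcp_pos'])
E
```

```text
teat top [529.88 222.71 159.  ] at stand [529.71 222.55  55.  ] rod [556.27 288.18 200.  ] [555.32 287.08  55.  ]
[542.76 254.5   -0.38] -21.701022239347985 0.9083681941007171 hole 529.8148796862436 221.98549188044566
orange [453.54 243.67 149.  ] [527.73 216.93 258.67]
```

Call:
jog_arm(
  slide=[
    [0.0055, 0, 0.01],
    [0.0055, 0, 0.03],
    [0.0055, 0, 0.05],
    [0.0055, 0, 0.07],
    [0.0055, 0, 0.09],
    [0.0055, 0, 0.11],
    [0.0055, 0, 0.125],
    [0.0055, 0, 0.14],
    [0.0055, 0, 0.15],
    [0.0055, 0, 0.158],
    [0.0055, 0, 0.158],
    [0.0055, 0, 0.158],
  ],
  spin=[0, 0, 0, 0, 0, 0, 0, 0, 0, 0, 0, 0],
  hand=[0.1, 0.1, 0.1, 0.1, 0.1, 0.1, 0.1, 0.1, 0.1, 0.1, 0.1, 0.1],
)

```text
time_s: 9.22
tcp_pos: [529.7, 224.1, 101.5]
tool_rot: [[0.376, 0.927, -0.0], [0.927, -0.376, -0.0], [-0.0, -0.0, -1.0]]
contact_force: [-0.2, -0.4, 0.2]
width: 46.9
grip_force: 0.0
```

```bash
python3 - <<'E'
from h import *
w=grab('wrist','w7');s=state();print(s['tcp_pos'],s['contact_force'],s['width'])
cv2.imwrite('pics/c7.png',cv2.resize(cv2.imread('pics/w7.png')[150:390,190:450],None,fx=2.3,fy=2.3,interpolation=cv2.INTER_CUBIC))
E
```

```text
[530.07309024 224.41665015 102.13046412] [-0.60051126  0.11693865  0.04798243] 46.890504954196096
```

View pics/c7.png

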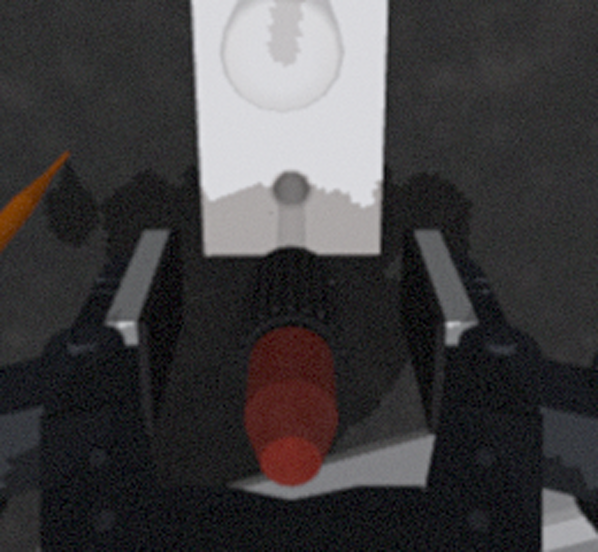

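The dropper sits midway between the pads: teat and collar at x=291, pads at 143 and 448. That was my 11th picture, one over the limit of 10, so I'll view no more and measure numerically from here. Closing on the collar.

Call:
jog_arm(
  slide=[
    [0, 0, 0.001],
    [0, 0, 0.001],
    [0, 0, 0.001],
    [0, 0, 0.001],
    [0, 0, 0.001],
    [0, 0, 0.001],
    [0, 0, 0.001],
    [0, 0, 0.001],
    [0, 0, 0.001],
  ],
  spin=[0, 0, 0, 0, 0, 0, 0, 0, 0],
  hand=[-0.1, -0.3, -0.5, -0.7, -0.85, -1, -1, -1, -1],
)

```text
time_s: 10.02
tcp_pos: [530.0, 224.6, 101.3]
tool_rot: [[0.375, 0.927, 0.001], [0.927, -0.375, 0.001], [0.001, 0.001, -1.0]]
contact_force: [-0.1, -0.4, 5.2]
width: 16.3
grip_force: 58.4
```

Call:
jog_arm(
  slide=[
    [0, 0, -0.003],
    [0, 0, -0.008],
    [0, 0, -0.015],
    [0, 0, -0.023],
    [0, 0, -0.032],
    [0, 0, -0.042],
    [0, 0, -0.053],
    [0, 0, -0.065],
    [0, 0, -0.078],
    [0, 0, -0.092],
    [0, 0, -0.107],
    [0, 0, -0.122],
    [0, 0, -0.137],
    [0, 0, -0.152],
    [0, 0, -0.167],
    [0, 0, -0.178],
    [0, 0, -0.186],
    [0, 0, -0.19],
    [0, 0, -0.19],
    [0, 0, -0.19],
  ],
  spin=[0, 0, 0, 0, 0, 0, 0, 0, 0, 0, 0, 0, 0, 0, 0, 0, 0, 0, 0, 0],
  hand=[-1, -1, -1, -1, -1, -1, -1, -1, -1, -1, -1, -1, -1, -1, -1, -1, -1, -1, -1, -1],
)

```text
time_s: 11.68
tcp_pos: [529.3, 224.1, 290.4]
tool_rot: [[0.375, 0.927, -0.001], [0.927, -0.375, -0.0], [-0.0, -0.0, -1.0]]
contact_force: [0.5, 0.7, -0.5]
width: 16.4
grip_force: 58.5
```

```bash
python3 - <<'E'
from h import *
np.set_printoptions(precision=2,suppress=True)
s=state();t=s['tcp_pos'];print(t,s['contact_force'],s['torque'],s['width'],s['grip_force'],s['q'])
R=s['tool_rot']
# expected pixels of dropper teat/tip in cameras, and red/dark segmentation
g=t-R[:,2]*18.7
for n in('wrist','scene','top'):
    d=grab(n,n+'8');im=d['image'].astype(int)
    red=((im[...,0]>80)&(im[...,0]>2*im[...,1])&(im[...,0]>2*im[...,2])).astype(np.uint8)
    P=proj(d,[g+[0,0,40],g+[0,0,26],g,g-[0,0,109]]);print(n,P.tolist())
    k,l,st,ce=cv2.connectedComponentsWithStats(red)
    for i in range(1,k):
        if st[i,4]>12 and np.hypot(*(ce[i]-P[1]))<60:print('  red',st[i],ce[i])
E
```

```text
[529.26 224.12 290.44] [ 0.47  0.71 -0.54] [0.01 0.03 0.07] 16.389080363962137 58.459280133247375 [-13.22  26.42 -18.56  88.91   8.91  66.16 -55.64]
wrist [[314.7816619522576, 351.82955729570256], [314.92214664756705, 323.2558421269374], [315.11239159992357, 284.51614371832005], [315.4911950134108, 207.22326730302564]]
  red [ 297  314   39   49 1284] [315.78 336.83]
scene [[225.84642316608785, 94.38402752170462], [226.68778285397588, 102.10736523474158], [228.21817233633755, 116.17080822492376], [234.21416781324598, 171.46047769068582]]
top [[207.38925535047116, 143.07578991632587], [209.30123292761365, 144.89388459841103], [212.67605888552507, 148.101823509501], [224.73482990946846, 159.55220987362344]]
```

Call:
jog_arm(
  slide=[
    [-0.006, 0.002, 0],
    [-0.017, 0.0055, 0],
    [-0.033, 0.0105, 0],
    [-0.054, 0.017, 0],
    [-0.078, 0.025, 0],
    [-0.104, 0.033, 0],
    [-0.131, 0.042, 0],
    [-0.158, 0.0505, 0],
    [-0.185, 0.059, 0],
    [-0.212, 0.068, 0],
    [-0.239, 0.0765, 0],
    [-0.265, 0.085, 0],
    [-0.29, 0.093, 0],
    [-0.313, 0.1, 0],
    [-0.334, 0.107, 0],
    [-0.352, 0.1125, 0],
    [-0.366, 0.117, 0],
    [-0.375, 0.12, 0],
    [-0.3785, 0.121, 0],
    [-0.3785, 0.121, 0],
  ],
  spin=[0, 0, 0, 0, 0, 0, 0, 0, 0, 0, 0, 0, 0, 0, 0, 0, 0, 0, 0, 0],
  hand=[-1, -1, -1, -1, -1, -1, -1, -1, -1, -1, -1, -1, -1, -1, -1, -1, -1, -1, -1, -1],
)

```text
time_s: 13.5
tcp_pos: [499.0, -173.1, 290.5]
tool_rot: [[0.377, 0.926, -0.0], [0.926, -0.377, -0.0], [-0.0, -0.0, -1.0]]
contact_force: [-0.5, -0.3, -0.6]
width: 16.6
grip_force: 58.5
```

```bash
python3 - <<'E'
from h import *
np.set_printoptions(precision=2,suppress=True,linewidth=200)
s=state();t=s['tcp_pos'];print(t,s['contact_force'],s['width'],s['tool_rot'].ravel())
g=t-s['tool_rot'][:,2]*18.7+[0,-2,0]
for n in('wrist','scene','top'):
    d=grab(n,n+'9');im=d['image'].astype(int)
    P=proj(d,[g+[0,0,40],g,g-[0,0,60],g-[0,0,85],g-[0,0,109],[500.2,-174.1,52]]);print(n,P.round(1).tolist())
    if n!='top':
        a=P[-2].round().astype(int)
        g1=im.mean(2).astype(int)
        for r in range(a[1]-30,a[1]+22,3):print(r,a[0]-12,g1[r,a[0]-12:a[0]+13])
E
```

```text
[ 498.99 -173.08  290.5 ] [-0.49 -0.28 -0.56] 16.632011651904623 [ 0.38  0.93 -0.    0.93 -0.38 -0.   -0.   -0.   -1.  ]
wrist [[317.1, 356.5], [316.8, 288.2], [316.6, 234.8], [316.5, 220.6], [316.5, 209.6], [316.9, 169.1]]
180 304 [230 230 231 231 230 231 229 230 231 230 229 224 222 223 228 227 230 232 231 230 231 229 230 230 231]
183 304 [229 230 231 230 231 230 230 229 230 231 229 231 230 230 229 231 230 230 230 229 231 230 229 229 232]
186 304 [230 230 230 231 229 229 229 230 231 229 230 230 231 231 230 230 230 231 231 230 231 232 232 231 220]
189 304 [230 231 231 228 230 230 230 229 231 230 229 231 231 230 230 230 230 231 232 232 228 208 160  98  56]
192 304 [229 230 230 230 230 231 231 230 230 229 229 227 230 232 232 232 230 214 177 121  76  57  50  58  52]
195 304 [231 231 232 232 231 231 231 232 231 229 223 210 204 217 205 156  86  51  39  50  50  57  53  52  55]
198 304 [214 194 192 185 186 198 197 189 202 192 162 110  70  37  30  29  39  31  24  45  35  35  49  48  50]
201 304 [183 182 183 181 182 178 162 133  94  52  32  37  30  32  28  32  43  35  40  31  32  34  24  29  
[... 2185 characters left out ...]
 98]
134 352 [70 70 72 76 88 97 98 98 97 98 97 98 99 98 97 97 97 97 96 97 97 98 97 97 98]
137 352 [70 68 68 75 87 97 98 98 98 96 97 97 97 97 97 97 95 96 97 97 97 96 96 97 96]
140 352 [76 69 68 72 82 92 97 97 95 97 97 97 96 96 96 96 96 96 96 96 96 96 97 94 96]
143 352 [71 66 66 65 66 67 67 68 70 74 76 76 77 81 85 86 89 93 95 94 94 96 96 96 95]
146 352 [70 67 66 67 67 66 66 68 66 67 67 67 66 66 65 65 65 67 65 66 69 72 75 75 80]
149 352 [72 68 69 69 68 69 68 69 68 68 67 66 67 66 66 65 65 64 64 65 64 65 63 63 64]
152 352 [87 71 68 68 69 68 67 67 68 67 66 67 65 65 66 66 65 64 65 65 65 66 66 64 65]
top [[442.3, 161.2], [435.8, 165.3], [427.2, 170.7], [424.0, 172.8], [421.0, 174.6], [405.3, 183.7]]
```

The tip shows in the wrist view at (316.4,209.5), where (316.5,209.6) was predicted, so the dropper is straight and its length is as expected. Before lowering, I'll verify the cup in the same picture numerically.

```bash
python3 - <<'E'
from h import *
w=load('wrist9');g=w['image'].astype(float).mean(2)
g=cv2.GaussianBlur(g,(3,3),0.6)
ch=' .:-=+*#%@'
for r in range(146,188):print(r,''.join(ch[int(np.clip((236-v)/10,0,9))] for v in g[r,286:350]))
a=np.linspace(0,2*np.pi,8,endpoint=False)
for rad in(13,15):print(rad,proj(w,np.c_[500.2+rad*np.cos(a),-174.1+rad*np.sin(a),np.full(8,52.)]).round(1).tolist())
E
```

```text
146 @@@@@@@@@=.                          .-++++%@@@%=:::-+**-.      
147 @@@@@@@@=.                .......... .:=+==*@@@@#=::=#@@#-.     
148 @@@@@@@=.               ..::-:::--:::.:---:-#@@@@#=-*@@@@#-.   .
149 @@@@@%=.              .::::.......:::::::...+@@@@@#*%@@@@@*:  .-
150 @@@@%=.              .--:..        ....:--::-#@@@@@@@@@@@@@+:-*@
151 @@@*-.             ..:::.             ..-++--=*@@@@@@@@@@@@@#@@@
152 @@*:               .:..                .-**+--=#@@@@@@@@@@@@@@@@
153 @+:               .:..                  :+#*+-=*%@@@@@@@@@@@@@@@
154 +:               .::.        ....       .-*#++++*%@@@@@@@@@@@@@@
155 .                ...      ..:=+=--:.     .=**++++#%@@@@@@@@@@@@%
156                 ...      :-=*#####*=:    .:+**+++*%@@@@@@@@@@@%#
157                 ..      :=***+++***+=:.   .:+**++*#%%@@@@@%*####
158                ...     .-==-:::::---==-.   .-+*+++*##%@@@*=-=*##
159                ...    .:--:::..::::---=:.   .=*++++*#%@@*-..:=*#
160                ..    .::::::...:..:-::-:.   .-++++++*%@@+:  .-+#
161                 .    .:::...   .  .:---:.    :==+++++#@@*-. .
[... 1361 characters left out ...]
      :+@@@@@@@@@@@@@@
182                                               .:*@@@@@@@@@@@@@@@
183                                              .-#@@@@@@@@@@@@@@@@
184                                             .-#@@@@@@@@@@@@@@@@@
185                                            .-%@@@@@@@@@@@@@@@@@@
186                                           :+@@@@@@@@@@@@@@@@@@@@
187                                         .-*@@@@@@@@@@@@@@@@@@@@@
13 [[326.8, 165.1], [321.1, 159.3], [312.9, 159.3], [307.1, 165.1], [307.1, 173.1], [312.8, 178.7], [320.9, 178.8], [326.7, 173.2]]
15 [[328.4, 164.5], [321.7, 157.8], [312.2, 157.8], [305.5, 164.4], [305.6, 173.7], [312.2, 180.2], [321.5, 180.2], [328.2, 173.8]]
```

Call:
jog_arm(
  slide=[
    [0.001, 0.001, 0.003],
    [0.002, 0.002, 0.009],
    [0.002, 0.002, 0.018],
    [0.002, 0.002, 0.03],
    [0.002, 0.002, 0.043],
    [0.002, 0.002, 0.056],
    [0.002, 0.002, 0.069],
    [0.002, 0.002, 0.08],
    [0.002, 0.002, 0.09],
    [0.002, 0.002, 0.097],
    [0.002, 0.002, 0.1],
    [0.002, 0.002, 0.1],
    [0.002, 0.002, 0.1],
  ],
  spin=[0, 0, 0, 0, 0, 0, 0, 0, 0, 0, 0, 0, 0],
  hand=[-1, -1, -1, -1, -1, -1, -1, -1, -1, -1, -1, -1, -1],
)

```text
time_s: 14.73
tcp_pos: [502.5, -170.8, 190.8]
tool_rot: [[0.375, 0.927, 0.001], [0.927, -0.375, -0.0], [0.0, 0.001, -1.0]]
contact_force: [0.5, 0.5, -0.5]
width: 15.9
grip_force: 58.5
```

```bash
python3 - <<'E'
from h import *
s=state();t=s['tcp_pos'];print(t,s['contact_force'],s['width'])
w=grab('wrist','wrist10');g=w['image'].astype(float).mean(2)
g=cv2.GaussianBlur(g,(3,3),0.6)
tip=t+[0,-2,18.7-109];C=np.array([501.7,-174.,52])
print('tip pred',tip,proj(w,[tip,tip+[0,0,20],C]))
a=np.linspace(0,2*np.pi,8,endpoint=False)
Q=proj(w,np.c_[C[0]+13*np.cos(a),C[1]+13*np.sin(a),np.full(8,52.)]);print(Q.round(1).tolist())
x0=int(proj(w,C)[0,0])-34;y0=int(proj(w,C)[0,1])-30
ch=' .:-=+*#%@';print('col0',x0)
for r in range(y0,y0+58):print(r,''.join(ch[int(np.clip((236-v)/20,0,9))] for v in g[r,x0:x0+68]))
for n in('scene','top'):
    d=grab(n,n+'10');print(n,proj(d,[tip,C]).round(1).tolist())
E
```

```text
[ 502.48742963 -170.80991263  190.80402211] [ 0.46588097  0.50735212 -0.47915943] 15.876671498450303
tip pred [ 502.48742963 -172.80991263  100.50402211] [[316.38065145 209.54213606]
 [316.43779342 218.57393361]
 [315.96850301 193.98220417]]
[[329.1, 188.8], [321.5, 181.3], [310.6, 181.3], [302.9, 188.7], [303.0, 199.1], [310.6, 206.3], [321.2, 206.4], [328.9, 199.2]]
col0 281
163 @%#+-.                                     .::.  .:--::.. ...::.    
164 %#+-.                             .        .::....:---:... ...::..  
165 #=:.                       .............    .... ..:---:... ..::--:.
166 =:                       ........   .........     .:==--:..  .:-++=:
167 :                       ...             .....     .-+*+=-:.. .-+**+=
168                       ...                  .......:+###*=-:..:=****+
169                     ...                     .:-:::-+####*=:..:+*****
170                    ...                       .:--:-+**###*=:::+*****
171                    .                          .-=--=+**###*=:-+****+
172                   .                            :=---++**#%#
[... 2889 characters left out ...]
::::::---:::::::::::-=+#%@@@@%%@@@@@@@@@
213 :::::::.   ..:::::::::::::::::::::---::::::::::-=+#@@@@@@@@@@@@@@@@@
214 ::::::::...:::::::::::::::::::::::---:::::::::-=*%@@@@@@@@@@@@@@@@@@
215 ::::::::::::::::::::::::::::::::::---::::::::-=*%@@@@@@@@@@@@@@@@@@@
216 ::::::::::::::::::::::::::::::::::---::::::-=+#%@@@@@@@@@@@@@@@@@@@@
217 ::::::::::::::::::::::::::::::::::---:::::-=+#@@@@@@@@@@@@@@@@@@@@@@
218 ::::::::::::::::::::::::::::::::::----:::-=*%@@@@@@@@@@@@@@@@@@@@@@@
219 ::::::::::::::::::::::::::::::::::----::-+*%@@@@@@@@@@@@@@@@@@@@@@@@
220 :::::::::::::::::::::::::::::::::------=+#%@@@@@@@@@@@@@@@@@@@@@@@@@
scene [[361.7, 168.2], [362.0, 185.3]]
top [[409.2, 179.9], [405.3, 183.1]]
```

```bash
cat > rel.py <<'E'
from h import *
from scipy.optimize import least_squares
np.set_printoptions(precision=2,suppress=True)
def rel(name,C0,ztip,tippx,verbose=True):
    w=load(name);g=cv2.GaussianBlur(w['image'].astype(np.float32).mean(2),(3,3),0.6)
    def ring(p,R):
        a=np.linspace(0,2*np.pi,720);return proj(w,np.c_[p[0]+R*np.cos(a),p[1]+R*np.sin(a),np.full(720,52.)])
    p=np.array(C0,float)
    for _ in range(6):   # radial half-level edge search on the lower half of the mouth
        c=proj(w,[[*p,52]])[0];Q=ring(p,13);O=[];M=[]
        for q in Q[::6]:
            if q[1]<c[1]-2:continue
            v=q-c
            if abs(v[0])<6:continue   # skip shadow/tip columns
            k=np.linspace(.75,1.3,56);P=c+k[:,None]*v
            s=cv2.remap(g,P[:,0].astype(np.float32).reshape(1,-1),P[:,1].astype(np.float32).reshape(1,-1),cv2.INTER_LINEAR)[0]
            i=np.argmax(np.diff(s));O.append(P[i]);M.append(q)
        O=np.array(O)
        f=lambda x:[np.min(np.linalg.norm(ring(x[:2],x[2])-o,axis=1)*np.sign(1)) for o in O]
        r=least_squares(f,[*p,13.],loss='soft_l1',diff_step=1e-3);p=r.x[:2]
        if np.hypot(*(proj(w,[[*p,52]])[0]-c))<.05:break
    tip=atz(w,tippx,ztip)
    print(name,'cup',r.x,'cost',r.cost,len(O),'cup px',proj(w,[[*p,52]])[0],'tip',tip,'move tip by',p-tip[:2])
if __name__=='__main__':
    rel('wrist9',(501,-174),200.3,(316.4,209.3)); rel('wrist10',(501,-174),100.4,(316.4,209.3))
E
python3 rel.py; python3 - <<'E'
from h import *
g=load('wrist10')['image'].astype(int)
for r in range(204,222,2):print(r,g[r,308:326].mean(1).tolist() if 0 else g[r,308:326].mean(1).round().astype(int))
E
```

```text
wrist9 cup [ 499.72 -174.13   12.05] cost 1.2244814441228629 45 cup px [316.57 169.3 ] tip [ 499.03 -174.82  200.3 ] move tip by [0.69 0.69]
wrist10 cup [ 499.73 -174.11   12.21] cost 1.2261810141118026 49 cup px [314.04 194.86] tip [ 502.56 -172.66  100.4 ] move tip by [-2.83 -1.44]
204 [142 148 152 153 155 152 139 128 127 149 151 149 145 142 150 173 205 228]
206 [191 172 159 152 145 143 138 119 115 130 152 164 184 214 228 227 216 204]
208 [217 225 231 228 224 212 184 175 177 183 205 227 228 216 203 193 184 183]
210 [187 186 191 200 205 200 187 175 171 175 185 191 185 185 184 184 183 186]
212 [186 185 184 186 186 186 186 173 170 176 184 187 186 185 186 185 187 187]
214 [185 183 184 186 185 185 183 173 168 171 181 185 183 186 185 185 185 187]
216 [188 184 185 186 186 183 185 171 170 171 179 186 187 187 185 185 179 157]
218 [185 185 188 186 187 184 180 171 167 165 176 187 185 183 174 155 119  71]
220 [184 185 184 186 187 186 175 166 164 165 171 177 161 128  83  53  45  34]
```

Both pictures agree on the cup at (499.7,-174.1). I'll shift by the measured offset and lower to about 1 cm above the rim.

Call:
jog_arm(
  slide=[
    [-0.001, -0.001, 0.002],
    [-0.0024, -0.0021, 0.006],
    [-0.0024, -0.0021, 0.012],
    [-0.0024, -0.0021, 0.018],
    [-0.0024, -0.0021, 0.024],
    [-0.0024, -0.0021, 0.03],
    [-0.0024, -0.0021, 0.034],
    [-0.0024, -0.0021, 0.037],
    [-0.0024, -0.0021, 0.038],
    [-0.0024, -0.0021, 0.038],
    [-0.0024, -0.0021, 0.038],
    [-0.0024, -0.0021, 0.038],
  ],
  spin=[0, 0, 0, 0, 0, 0, 0, 0, 0, 0, 0, 0],
  hand=[-1, -1, -1, -1, -1, -1, -1, -1, -1, -1, -1, -1],
)

```text
time_s: 15.88
tcp_pos: [499.6, -172.3, 152.9]
tool_rot: [[0.376, 0.927, 0.001], [0.927, -0.376, -0.0], [0.0, 0.001, -1.0]]
contact_force: [0.0, -0.9, -0.8]
width: 16.5
grip_force: 58.5
```

```bash
python3 - <<'E'
from h import *
np.set_printoptions(precision=2,suppress=True)
s=state();t=s['tcp_pos'];print(t,s['contact_force'],s['width'],s['grip_force'])
w=grab('wrist','wrist11');grab('scene','scene11');tip=atz(w,(316.4,209.3),t[2]+18.7-109);print('tip',tip,'err',tip[:2]-[499.73,-174.12])
g=w['image'].astype(float).mean(2);g=cv2.GaussianBlur(g,(3,3),0.6);ch=' .:-=+*#%@'
for r in range(180,240,2):print(r,''.join(ch[int(np.clip((236-v)/20,0,9))] for v in g[r,285:350]))
d=load('scene11');print('scene tip/rim proj',proj(d,[tip,[499.7,-174.1,52]]))
a=proj(d,[tip])[0].round().astype(int);im=cv2.GaussianBlur(d['image'].mean(2),(3,3),.5)
for r in range(a[1]-25,a[1]+20):print(r,''.join(ch[int(np.clip((200-v)/16,0,9))] for v in im[r,a[0]-25:a[0]+25]))
E
```

```text
[ 499.59 -172.34  152.92] [ 0.04 -0.91 -0.78] 16.489552686359524 58.464000821113586
tip [ 499.72 -174.14   62.62] err [-0.01 -0.02]
180              .                                 .----:=+****#%#*+=
182                          ..:-======-:.          .:---:-=+++*#%%#*
184                        :=+++++++++++++=-.         .:--:-=+=++*#%%
186                      .-++++++=====+++++++=:         :-:::-===+*#%
188                    .-++=-:..        ..:-=+=:        .:::::-====+*
190                   .--.                   .--:         ..:::-=====
192                  ::.                        ..          .::::--=-
194                  .                         .             ...:::--
196                   .::                      --.              .:::-
198                  :=+=:                    .=+-.               ..:
200                  -+++-.                  :-=++-.                .
202                 :=+++==:.              .:===++=:                 
204                 -+++====--:..       .:-=====++=:                 
206                 :=+=============-----========+=:      
[... 2960 characters left out ...]
---===+*#*=--:::::-=+#%%%%%%%%%%%%%%%%%%
190 :::----::::----=+*#*=---::---=*#%%%%%%%%%%%%%%%%%@
191 :::::::.....::--=+**=--------=*#%%%%%%%%%%%%%%%@@@
192 :::::::.   ...::-=++=--::::--+*%%%%%%%%%%%%%%%@@@@
193 :::::::.     ....:::-::::::--+*%%%%%%%%%%%%@@@@@@@
194 ::----:..          .......:--+*#####%%%%%%@@@@@@@@
195 -------:..              .::--=++++****####%%%%%@@@
196 -=++==-:::..           ..:----========++++***####%
197 =+**+-:.:::.          .:::----------------===++++*
198 =+**=:  .::.        ...:::::::::::::::::::-------=
199 ====:    ..       ......:::::...........::::::::-=
200 ---:             ..:::::::::...         ..::::::-=
201 ::.               ....:::::...           ..::::-=+
```

The tip measures at the cup's axis, 10.6 mm above the rim. I'll hold a few rows, check that the bystanders are unmoved, and hand in.

Call:
jog_arm(
  slide=[
    [0, 0, 0],
    [0, 0, 0],
    [0, 0, 0],
    [0, 0, 0],
    [0, 0, 0],
    [0, 0, 0],
  ],
  spin=[0, 0, 0, 0, 0, 0],
  hand=[-1, -1, -1, -1, -1, -1],
)

```text
time_s: 16.48
tcp_pos: [499.4, -172.3, 152.6]
tool_rot: [[0.376, 0.927, 0.0], [0.927, -0.376, 0.0], [0.0, 0.0, -1.0]]
contact_force: [0.7, -0.3, -0.1]
width: 16.3
grip_force: 58.5
```

```bash
python3 - <<'E'
from h import *
s=state();print(s['tcp_pos'],abs(s['joint_vel']).max(),s['contact_force'],s['width'])
d=grab('top','top12');a=load('top0')['image'].astype(int);df=abs(a-d['image'].astype(int)).max(2)
for n,(x,y,w,h) in dict(rack=(290,100,45,145),stand=(190,140,70,50),orange=(210,190,25,25),bottle=(370,235,22,22),timer=(220,240,45,45)).items():
    print(n,np.percentile(df[y:y+h,x:x+w],[50,90,99]),(df[y:y+h,x:x+w]>40).sum())
print(sign_off())
E
```

```text
[ 499.35294078 -172.29806324  152.63145403] 0.08884227669943531 [ 0.66413802 -0.32279008 -0.12889617] 16.29211746411465
rack [3. 5. 9.] 0
stand [  3.   8. 178.] 128
orange [ 4.    7.   11.76] 0
bottle [ 4.  7. 10.] 0
timer [3. 6. 9.] 0
the job is handed in; nothing more can be done
None
```

I handed the job in at about 16.5 s: the cover lever is upright and the dropper is held still about 10 mm above the cup's middle, with rack, orange look-alike, bottle and timer unmoved in the top view (I viewed 11 pictures, one over the limit of 10).

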